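# Change the drives of a home storage box and close it

## Task

Change over the home storage box: take its old grey drives out and put them, and the orange original from the copying dock, away fully down in slots of the yellow archive case; stand every blue copy from the dock fully home in a bay of the box. When all the blue drives are in and the old ones out, set the loose grey cover on the box and press it straight down until both blue clips snap under the rim, then press the power button. Leave the mug, the notes and the mouse where they are.

Things in the scene. Friction and masses are not known exactly. Their poses are not given: they have to be found in the camera images.
- dock_top (a point): Centre of the top face of the white five-slot drive copying dock: 104 (x) by 236 (y) by 62 mm high, fixed to the desk. Its slots lie side by side along its y axis, 42 mm apart (y = -84, -42, 0, 42, 84), each 74 (x) by 18 mm and 40 mm deep. Its front (-x) has five green lights.
- copy1_mid (a point): A finished copy: drive in a BLUE carrier with silver sides, 70 (x, width) by 15 (y, thickness) by 104 mm (z, height), 0.13 to 0.21 kg, foot tapered over the last 7 mm; this point is its centre, 52 mm above its foot. It starts upright in a dock slot, 64 mm of it showing, with at least 27 mm free on both sides. Two to four copies exist, the rest are absent (None).
- copy2_mid (a point): A finished copy: drive in a BLUE carrier with silver sides, 70 (x, width) by 15 (y, thickness) by 104 mm (z, height), 0.13 to 0.21 kg, foot tapered over the last 7 mm; this point is its centre, 52 mm above its foot. It starts upright in a dock slot, 64 mm of it showing, with at least 27 mm free on both sides. Two to four copies exist, the rest are absent (None).
- copy3_mid (a point): A finished copy: drive in a BLUE carrier with silver sides, 70 (x, width) by 15 (y, thickness) by 104 mm (z, height), 0.13 to 0.21 kg, foot tapered over the last 7 mm; this point is its centre, 52 mm above its foot. It starts upright in a dock slot, 64 mm of it showing, with at least 27 mm free on both sides. Two to four copies exist, the rest are absent (None).
- copy4_mid (a point): A finished copy: drive in a BLUE carrier with silver sides, 70 (x, width) by 15 (y, thickness) by 104 mm (z, height), 0.13 to 0.21 kg, foot tapered over the last 7 mm; this point is its centre, 52 mm above its foot. It starts upright in a dock slot, 64 mm of it showing, with at least 27 mm free on both sides. Two to four copies exist, the rest are absent (None).
- original_mid (a point): The original: the same drive in an ORANGE carrier (70 by 15 by 104 mm, same axes and mass); this point is its centre, 52 mm above its foot. It starts upright in any one of the dock's slots.
- bay1 (a point): Bay 1 of 4, 42 mm apart along y, in the black open-topped storage box: where the centre of a drive stands when fully home (60 mm above the desk). The drive's width goes along this frame's x, its thickness along y, either way round. Opening 73 by 18 mm; floor 8 mm, mouth 50 mm above the desk, so 62 mm of the drive shows. The end drives clear the box's end walls by 26 mm.
- bay2 (a point): Bay 2 of 4, 42 mm apart along y, in the black open-topped storage box: where the centre of a drive stands when fully home (60 mm above the desk). The drive's width goes along this frame's x, its thickness along y, either way round. Opening 73 by 18 mm; floor 8 mm, mouth 50 mm above the desk, so 62 mm of the drive shows. The end drives clear the box's end walls by 26 mm.
- bay3 (a point): Bay 3 of 4, 42 mm apart along y, in the black open-topped storage box: where the centre of a drive stands when fully home (60 mm above the desk). The drive's width goes along this frame's x, its thickness along y, either way round. Opening 73 by 18 mm; floor 8 mm, mouth 50 mm above the desk, so 62 mm of the drive shows. The end drives clear the box's end walls by 26 mm.
- bay4 (a point): Bay 4 of 4, 42 mm apart along y, in the black open-topped storage box: where the centre of a drive stands when fully home (60 mm above the desk). The drive's width goes along this frame's x, its thickness along y, either way round. Opening 73 by 18 mm; floor 8 mm, mouth 50 mm above the desk, so 62 mm of the drive shows. The end drives clear the box's end walls by 26 mm.
- nas_rim (a point): Centre of the storage box's open top, on the plane of its rim, 112 mm above the desk. The box is fixed; shell 92 (x) by 202 (y) mm, walls 4 mm; the bright rim round its top is 6 mm thick, 100 (x) by 210 (y) mm outside. Seated drives are level with the rim. Its front (-x) has a black shelf 64 mm high, 56 mm deep, with the power button.
- lid_grip (a point): The storage box's loose light-grey cover, plate 113 (x) by 220 (y) by 6 mm, 0.22 to 0.32 kg. This point is the centre of its black carrying grip, a bar 86 (x) by 16 (y) by 16 mm on two posts, 30 mm above the plate's underside (bar top 38 mm). It starts right way up on its 22 mm skirts, this point 52 mm above the desk. Fully home on the box it is 30 mm above nas_rim; either way round fits.
- clip_left (a joint): Sprung blue clip arm on the cover's +y end, reaching 22 mm below the plate: 0 = relaxed (on the desk, and once snapped under the rim), about 0.25 rad while forced out over the rim. Set down, the clips' slopes rest on the rim with the cover about 11 mm too high; pressing the middle of its grip straight down (peak 8 to 20 N) snaps both in.
- clip_right (a joint): The same on the cover's -y end. Sideways the cover must be set down within about 3 mm of the box's middle for clips and skirts (22 mm deep, flared at the bottom, on the x sides) to slip over the rim.
- old1_mid (a point): A retired drive in a light GREY carrier, otherwise the same (70 by 15 by 104 mm, same axes and mass); this point is its centre, 52 mm above its foot. It starts fully home in bay 2 of the storage box, its top level with the rim. One or two of old1 and old2 exist, the other is absent (None).
- old2_mid (a point): A retired drive in a light GREY carrier, otherwise the same (70 by 15 by 104 mm, same axes and mass); this point is its centre, 52 mm above its foot. It starts fully home in bay 4 of the storage box, its top level with the rim. One or two of old1 and old2 exist, the other is absent (None).
- archive1 (a point): Slot 1 of 3, 46 mm apart along y, in the yellow archive case with dark foam (loose, 0.9 kg, 108 (x) by 136 (y) by 60 mm high; all slots empty at the start): where the centre of a drive stands when fully home, 62 mm above the desk. Slot 75 (x) by 20 mm (y), floor 10 mm, mouth 56 mm above the desk; a drive goes in either way round.
- archive2 (a point): Slot 2 of 3, 46 mm apart along y, in the yellow archive case with dark foam (loose, 0.9 kg, 108 (x) by 136 (y) by 60 mm high; all slots empty at the start): where the centre of a drive stands when fully home, 62 mm above the desk. Slot 75 (x) by 20 mm (y), floor 10 mm, mouth 56 mm above the desk; a drive goes in either way round.
- archive3 (a point): Slot 3 of 3, 46 mm apart along y, in the yellow archive case with dark foam (loose, 0.9 kg, 108 (x) by 136 (y) by 60 mm high; all slots empty at the start): where the centre of a drive stands when fully home, 62 mm above the desk. Slot 75 (x) by 20 mm (y), floor 10 mm, mouth 56 mm above the desk; a drive goes in either way round.
- power_top (a point): Centre of the top of the round green power button (22 mm across) on the storage box's front shelf, 82 mm above the desk, facing up, 23 mm in front of the seated cover.
- power (a joint): Travel of the power button, 0 = up, 0.006 m = fully down (about 5 N); it springs back.
- mug: Bystander to be left alone: blue mug, 78 mm across, 92 mm high; origin at the centre of its underside.
- notes: Bystander to be left alone: block of yellow notes, 76 by 76 by 35 mm; origin at the centre of its underside.
- mouse: Bystander to be left alone: white computer mouse, 105 by 60 by 32 mm; origin at the centre of its underside.

How it is judged:
By the outcome, as a careful person would: the job done as asked, in the order asked, and still so for the second after the job is handed in, with the robot touching nothing.
Of old1, old2 only 1 to 2 are there at a start; the rules pass over those that are not, and their reading is None.
Of copy1, copy2, copy3, copy4 only 2 to 4 are there at a start; the rules pass over those that are not, and their reading is None.
At some moment in a run one of lid, archive may be knocked a few centimetres aside while the robot is not near it.
It also fails if it takes over 210 s, if anything falls off the work surface, if the arm or the gripper's body presses on something with over 40 N, if the wrist force passes 120 N, or if a joint passes its speed limit or range.

## Robot

A 6-joint arm with a two-finger parallel gripper is mounted at the origin on the work surface. World frame = base frame: x ahead of the robot, y to its left, z up, the work surface at z = 0. Lengths are in m, angles in rad, forces in N, time in s.
With the tool pointing down it reaches from about 0.35 to 0.975 m from the base axis. Payload 4.9 kg.
Tool frame: the origin (TCP) lies midway between the tips of the shut fingers; the grasp point (between the pads) lies 19 mm behind it; z points along the fingers, y is the line along which they close (so a half turn about z gives the same grasp; the last joint's range is limited). The gripper opens to 85 mm and grips with 20 to 120 N. Pads are 22 mm wide; open, the fingers measure 114 mm over their backs; the gripper's body (76 mm by 85 mm) begins 54 mm behind the grasp point. The pads swing forward as they close: fully open they stand 13 mm farther back than shut.
Start: joints at [-0.119, 0.053, 1.613, -0, 1.476, -0.119], TCP at [0.625, 0, 0.231] pointing down, gripper open.
Joint ranges: [-3.01, 3.01], [-1.01, 2.22], [0.06, 2.58], [-1.02, 4.17], [0.09, 2.62], [-3.14, 3.14]. Speed limits (rad/s): [2.57, 2.57, 3.14, 3.14, 3.14, 3.14].

## Interface

Orientations are given as a rotation vector (axis times angle).
In Python, from station import telemetry, optics, ctrl gives the robot as it stands.
- The arm moves only by the shell command python3 -m pendant 'ROWS' [FORCE]. ROWS is JSON, one flat list of numbers, 7 for each row, row after row: the turn, a rotation vector about the tool's x, y, z as a fraction of full scale, then the shift along the tool's x, y, z as a fraction of full scale, then the opening, from 0 (shut) to 1 (fully open). In form: [ax, ay, az, tx, ty, tz, fingers, ax, ay, az, tx, ty, tz, fingers, ...]. A call has 1 to 12 rows; each row is the pose to reach, as a shift and turn from the pose commanded when the call began, along the tool's axes at that moment; what a row does not reach only later rows make up. Full scale, the value 1, is 300 mm for a shift and 30 degrees for a turn. A row lasts 1/8 s, in which the tool goes at most 62.5 mm and 10.7 degrees, less where a joint would pass 70% of its speed; a pose out of reach is approached as far as the arm can. A call with a number of a shift or a turn outside -1 to 1 is refused whole. A call with a gripper value outside its range is refused whole. The fingers move at their own pace and stop on an object; FORCE is the grip in N (left out, the last holds). Time passes only in rows, so rows that repeat a pose let the fingers close. It gives the time, the measured TCP pose, the force, the opening and the grip force at its end, in the units of the state.
- telemetry.get_obs(): the state, without advancing time (a new reading comes with each control period).
- optics.get_image(name): name is "scene" or "side" or "wrist"; returns a dict with "image" (420x560x3 uint8, red, green, blue), "depth" (420x560 float32, m along the optical axis (not along the pixel's ray), 0 where there is no reading), "fx", "fy", "cx", "cy" (pixels), "rvec" (rotation vector, rad) and "tvec" (3), from world to camera coordinates, as OpenCV has them. Camera axes: x right, y down, z forward; pixel columns grow to the right and rows downward; lengths in m; the calibration is good to about 2 mm. A picture is of the moment at which its call begins.
- ctrl.finish_job(): hands the job in; it is judged then, once.
The state is a dict: "t": time; "q": joint angles; "dq": joint speeds; "effort": joint torques, N m; "tool_pos": TCP position; "tool_rot": TCP orientation; "contact_force": force on the tool from outside, world axes, zero at the start; "wrist_torque": the same for the moment, N m; "opening": finger opening in m; "grip_force": force on a finger pad.
Only numpy, scipy, OpenCV 4.12 (cv2) and the standard library are available. Lean on these libraries where they do the work, as an engineer would, in place of code of your own. Each camera call takes 0.05 s, during which the arm holds its last target. There are 200 camera calls.

## Working session

There is one attempt and no reset: what is moved stays moved. The work goes in short steps, Python scripts to look and compute and a shell command to move; the robot and the scene stay as the last step left them, time stands still between calls to the robot, and variables do not carry over. Pictures are saved under pics/ and viewed, at most 14 in all, crops included, and the job is handed in when it is done.

```bash
ls; mkdir -p pics; cat > h.py <<'E'
import numpy as np, cv2
from station import telemetry, optics, ctrl
from scipy.spatial.transform import Rotation as R
def cloud(v):
    Z=v['depth'];h,w=Z.shape
    u,r=np.meshgrid(np.arange(w),np.arange(h))
    P=np.stack([(u-v['cx'])/v['fx']*Z,(r-v['cy'])/v['fy']*Z,Z],-1)
    M=cv2.Rodrigues(np.array(v['rvec'],float))[0]
    W=(P-np.array(v['tvec']).ravel())@M
    W[Z<=0]=np.nan
    return W
def save(v,name): cv2.imwrite('pics/'+name,v['image'][:,:,::-1])
E
python3 - <<'E'
from h import *
for n in ['scene','side','wrist']:
    v=optics.get_image(n);save(v,n+'0.png');np.savez(n+'0.npz',**v)
    M=cv2.Rodrigues(np.array(v['rvec'],float))[0];print(n,-M.T@np.array(v['tvec']).ravel(),v['fx'])
o=telemetry.get_obs();print(o)
E
```

```text
pics
scene [ 1.35558343 -0.47117658  0.95464035] 449.89055821819676
side [0.20912568 0.76487802 1.19121742] 432.86250667520784
wrist [0.62444796 0.07121115 0.37324435] 373.35614542804507
{'t': 0.15, 'q': array([-1.18984383e-01,  5.32374747e-02,  1.61397977e+00, -1.21998003e-05,
        1.47596749e+00, -1.19015570e-01]), 'dq': array([ 0.00168278, -0.00328704, -0.00500654, -0.00180903, -0.00073604,
        0.00057819]), 'effort': array([ 5.10442842e-04, -3.94241810e+01, -3.70721948e+01, -1.15854355e-04,
        4.61802789e-03,  5.00508997e-05]), 'tool_pos': array([6.24521783e-01, 6.39287077e-05, 2.30324720e-01]), 'tool_rot': array([-2.22052567e+00, -2.22059751e+00,  1.56028137e-03]), 'contact_force': array([ 0.48464138, -0.2043989 ,  0.50190558]), 'wrist_torque': array([-0.00905399,  0.03954201,  0.05851183]), 'grip_force': 0.0, 'opening': 0.08552150229478844}
```

View pics/scene0.png

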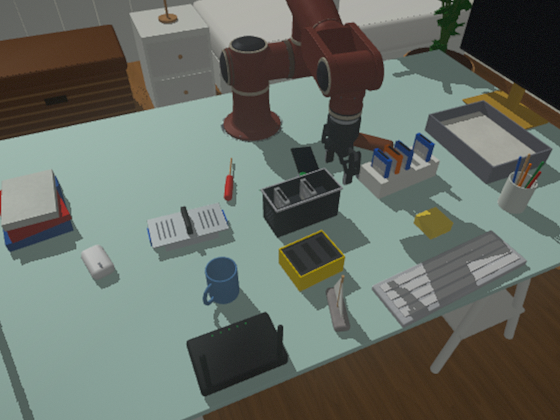

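View pics/side0.png

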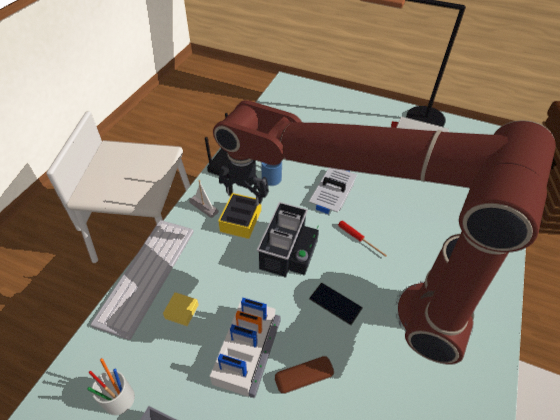

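```bash
python3 - <<'E'
from h import *
pts=[];cols=[]
for n in ['scene0','side0','wrist0']:
    v=dict(np.load(n+'.npz'));W=cloud(v).reshape(-1,3);c=v['image'].reshape(-1,3)
    ok=np.isfinite(W[:,0])&(W[:,2]>-0.02)&(W[:,2]<0.2)
    pts.append(W[ok]);cols.append(c[ok]);
    d=ok
    print(n,ok.sum())
im=np.zeros((600,800,3),np.uint8)
P=np.vstack(pts);C=np.vstack(cols);o=np.argsort(P[:,2]);P=P[o];C=C[o]
np.savez('pc.npz',P=P,C=C)
# col = (y0 - y), y from .5 to -.5 => 1.25mm/px ; row = x from .95 down to .2
u=((0.5-P[:,1])/0.00125).astype(int);r=((0.95-P[:,0])/0.00125).astype(int)
k=(u>=0)&(u<800)&(r>=0)&(r<600)
for du in(0,1):
  for dr in (0,1): im[np.clip(r[k]+dr,0,599),np.clip(u[k]+du,0,799)]=C[k][:,::-1]
cv2.imwrite('pics/top.png',im)
E
```

```text
scene0 152267
side0 103559
wrist0 193588
```

View pics/top.png

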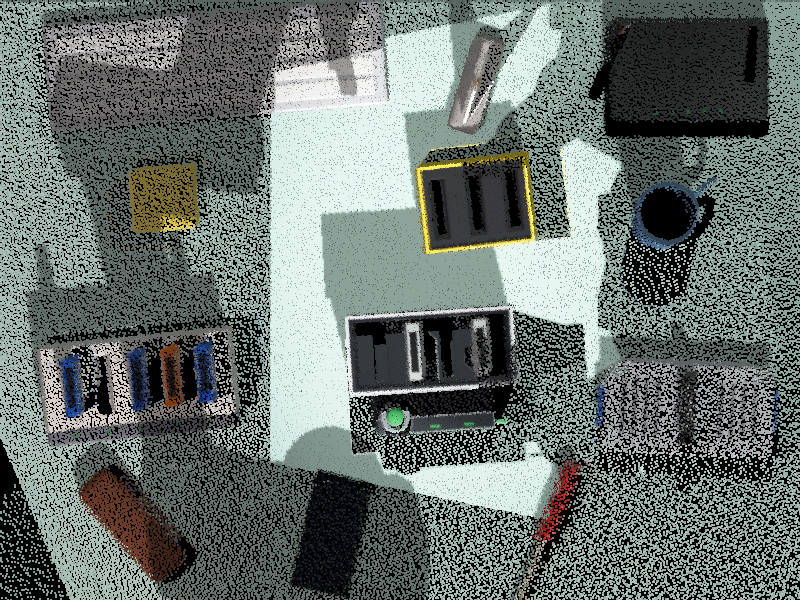

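View pics/wrist0.png

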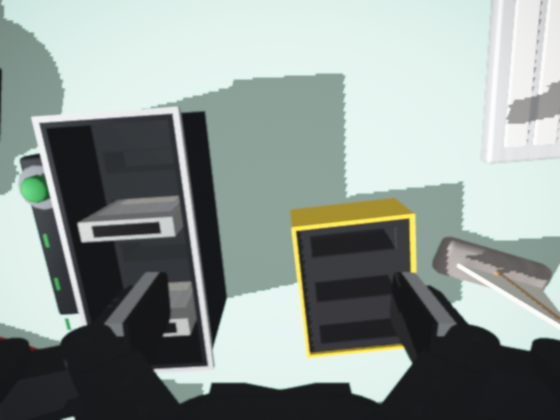

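```bash
cat >> h.py <<'E'
def rect(Q):
    Q=Q[np.isfinite(Q).all(1)]
    (c,s,a)=cv2.minAreaRect((Q[:,:2]*1000).astype(np.float32))
    if s[0]>s[1]: s=s[::-1]; a+=90   # a = direction of the short side
    a=(a+90)%180-90
    return np.round(c,1),np.round(s,1),round(a,1),round(float(np.median(Q[:,2])*1000),1),len(Q)
def trim(Q,k=6,r=0.004):
    from scipy.spatial import cKDTree
    t=cKDTree(Q); n=np.array([len(i) for i in t.query_ball_point(Q,r)]); return Q[n>=k]
E
python3 - <<'E'
from h import *
reg={'box':((.45,.58),(-.16,.08),(.107,.118)),'arch':((.62,.77),(-.2,0),(.054,.066)),'dock':((.38,.56),(.18,.47),(.056,.068)),
'lid':((.36,.52),(-.49,-.23),(.018,.036)),'bar':((.36,.52),(-.49,-.23),(.045,.07)),'btn':((.38,.47),(-.04,.05),(.07,.09)),
'mug':((.6,.76),(-.43,-.2),(.08,.1))}
for n in ['scene0','side0','wrist0']:
    v=dict(np.load(n+'.npz'));W=cloud(v).reshape(-1,3);c=v['image'].reshape(-1,3).astype(int)
    for k,(a,b,z) in reg.items():
        m=(W[:,0]>a[0])&(W[:,0]<a[1])&(W[:,1]>b[0])&(W[:,1]<b[1])&(W[:,2]>z[0])&(W[:,2]<z[1])
        if k=='arch': m&=(c[:,0]-c[:,2]>60)
        if k=='box': m&=c.min(1)>110
        if k=='dock': m&=c.min(1)>100
        if k=='btn': m&=c[:,1]-c[:,0]>40
        if m.sum()>30:
            Q=trim(W[m]); 
            if len(Q)>20: print(n,k,*rect(Q))
    for col,f in {'blue':c[:,2]-c[:,0]>50,'orange':c[:,0]-c[:,2]>50}.items():
        m=f&(W[:,2]>.118)&(W[:,2]<.135)&(W[:,1]>.18)&(W[:,1]<.5)&(W[:,0]<.58)
        Q=W[m]
        if len(Q)<20: continue
        ys=np.sort(Q[:,1]); cuts=np.split(np.argsort(Q[:,1]),np.where(np.diff(ys)>.012)[0]+1)
        for i in cuts:
            if len(i)>15: print(n,col,*rect(Q[i]))
E
```

```text
scene0 lid [ 475.8 -378.8] [ 88.7 206.2] -32.2 26.6 83
scene0 mug [ 683.6 -334.1] [54.6 75.9] 78.8 89.5 44
scene0 blue [487.2 241. ] [18.2 74.3] -84.4 124.0 77
scene0 blue [479.3 323.8] [17.7 69.7] -83.5 123.1 66
scene0 blue [469.3 408.1] [19.7 74. ] -85.4 124.3 79
scene0 orange [481.8 282.1] [20.5 72. ] -84.4 123.7 76
side0 dock [472.9 342.5] [100.  208.3] 6.7 61.4 379
side0 blue [482.9 246.4] [18.8 70. ] -85.7 124.8 115
side0 blue [473.9 330. ] [16.7 70.1] -84.1 124.2 95
side0 blue [465.4 413.3] [16.9 70. ] -83.3 125.4 141
side0 orange [478.9 288.3] [18.6 70.7] -82.9 124.5 116
wrist0 box [511.7 -37.9] [101.4 210.6] 3.7 112.3 6264
wrist0 arch [695.4 -93.6] [108.3 137.3] 6.7 59.9 2161
wrist0 btn [429.4   7.5] [20.6 21.1] 77.7 85.9 603
```

```bash
cat >> h.py <<'E'
def plan(*targets):
    """targets: (x,y,z,yaw_deg of tool x in world) in m; rows relative to the present pose"""
    o=telemetry.get_obs();p=o['tool_pos'];R0=R.from_rotvec(o['tool_rot'])
    print('now',np.round(p,4),'yaw',round(np.degrees(np.arctan2(R0.as_matrix()[1,0],R0.as_matrix()[0,0])),2),'F',np.round(o['contact_force'],1),'open',round(o['opening'],4),'t',round(o['t'],1))
    for x,y,z,yw in targets:
        c,s=np.cos(np.radians(yw)),np.sin(np.radians(yw))
        Rt=R.from_matrix(np.array([[c,s,0],[s,-c,0],[0,0,-1.]]))
        w=np.degrees((R0.inv()*Rt).as_rotvec())/30
        d=R0.inv().apply(np.array([x,y,z])-p)/.3
        print(np.round(w,3).tolist(),np.round(d,4).tolist())
E
python3 -m pendant '[0,0,0.33,-0.04,-0.17,-0.1,0.35, 0,0,0.66,-0.09,-0.34,-0.12,0.35, 0,0,1,-0.13,-0.5,-0.15,0.35]'
python3 -m pendant '[0,0,0.33,0,0,0,0.35, 0,0,0.66,0,0,0,0.35, 0,0,1,0,0,0,0.35]'
python3 -m pendant '[0,0,0.33,0,0,0,0.35, 0,0,0.66,0,0,0,0.35, 0,0,0.88,0,0,0,0.35, 0,0,0.88,0,0,0,0.35, 0,0,0.88,0,0,0,0.35, 0,0,0.88,0,0,0,0.35]'
python3 - <<'E'
from h import *
plan((.47,-.04,.28,3.7))
v=optics.get_image('wrist');save(v,'w1.png');np.savez('w1.npz',**v)
W=cloud(v).reshape(-1,3);c=v['image'].reshape(-1,3).astype(int)
m=(W[:,2]>.107)&(W[:,2]<.118)&(c.min(1)>110)&(abs(W[:,0]-.512)<.07)&(abs(W[:,1]+.038)<.12)
print('box',*rect(trim(W[m])))
m=(W[:,2]>.054)&(W[:,2]<.066)&(c[:,0]-c[:,2]>60)&(W[:,0]>.6)
print('arch',*rect(trim(W[m])))
E
```

```text
t: 0.52
tool_pos: [0.4734, -0.0393, 0.2761]
tool_rot: [-2.725, -1.563, 0.001]
contact_force: [1.0, -1.5, 0.6]
opening: 0.0321
grip_force: 0.0
t: 0.9
tool_pos: [0.4746, -0.039, 0.2761]
tool_rot: [-3.037, -0.804, 0.0]
contact_force: [-0.1, 0.6, -0.2]
opening: 0.0299
grip_force: 0.0
t: 1.65
tool_pos: [0.4749, -0.039, 0.2762]
tool_rot: [-3.14, -0.1, 0.0]
contact_force: [0.5, -0.7, 0.4]
opening: 0.0298
grip_force: 0.0
now [ 0.4749 -0.039   0.2762] yaw 3.65 F [ 0.5 -0.7  0.4] open 0.0298 t 1.6
[-0.0, 0.0, -0.002] [-0.0167, 0.0023, -0.0126]
box [512.3 -37.5] [100.2 210.6] 3.9 112.4 6222
arch [0. 0.] [0. 0.] 0.0 nan 0
  return _methods._mean(a, axis=axis, dtype=dtype,
  ret = ret.dtype.type(ret / rcount)
```

View pics/w1.png

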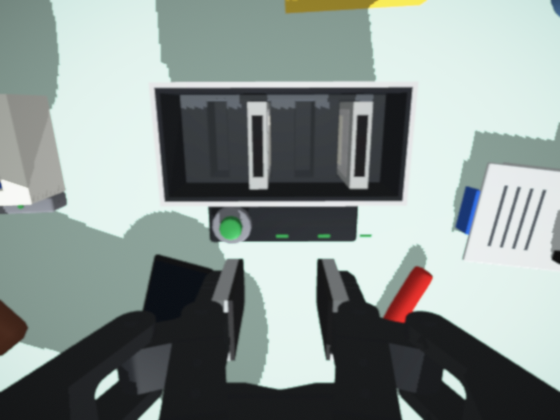

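```bash
python3 - <<'E'
from h import *
v=dict(np.load('w1.npz'));W=cloud(v).reshape(-1,3);c=v['image'].reshape(-1,3).astype(int)
a=np.radians(3.8);e=np.array([[np.cos(a),np.sin(a)],[-np.sin(a),np.cos(a)]])
L=(W[:,:2]-[.512,-.0377])@e.T
for lo in(0,-.085):
  m=(W[:,2]>.107)&(W[:,2]<.118)&(abs(L[:,0])<.0385)&(L[:,1]>lo)&(L[:,1]<lo+.05)&(c.min(1)>100)
  r=rect(trim(W[m]));print(*r,'local',e@(r[0]/1000-[.512,-.0377]))
plan((.516,-.1005,.20,3.8),(.516,-.1005,.0685,3.8))
E
```

```text
[510.9 -16.6] [15.  69.6] -86.4 112.4 1023 local [0.0003008  0.02112651]
[ 516.2 -100.4] [15.7 69.6] -86.1 112.4 1098 local [ 3.53926117e-05 -6.28405024e-02]
now [ 0.4749 -0.039   0.2762] yaw 3.64 F [ 0.1 -0.9  0.1] open 0.03 t 1.7
[-0.0, 0.0, -0.005] [0.1236, 0.2133, 0.2541]
[-0.0, 0.0, -0.005] [0.1237, 0.2133, 0.6925]
```

```bash
python3 -m pendant '[0,0,-0.005,0.124,0.213,0.0,0.35, 0,0,-0.005,0.124,0.213,0.25,0.35, 0,0,-0.005,0.124,0.213,0.35,0.35, 0,0,-0.005,0.124,0.213,0.45,0.35, 0,0,-0.005,0.124,0.213,0.55,0.35, 0,0,-0.005,0.124,0.213,0.62,0.35, 0,0,-0.005,0.124,0.213,0.692,0.35, 0,0,-0.005,0.124,0.213,0.692,0.35, 0,0,-0.005,0.124,0.213,0.692,0.35]' 60
python3 -m pendant '[0,0,0,0,0,0,0, 0,0,0,0,0,0,0, 0,0,0,0,0,0,0, 0,0,0,0,0,0,0]'
```

```text
t: 2.82
tool_pos: [0.5163, -0.1006, 0.0699]
tool_rot: [3.14, 0.103, -0.001]
contact_force: [-4.3, 1.7, 7.1]
opening: 0.0301
grip_force: 3.4
t: 3.32
tool_pos: [0.5168, -0.1009, 0.0694]
tool_rot: [3.139, 0.103, 0.002]
contact_force: [0.7, -1.5, 5.1]
opening: 0.0142
grip_force: 59.3
```

```bash
python3 -m pendant '[0,0,0,0,0,-0.1,0, 0,0,0,0,0,-0.25,0, 0,0,0,0,0,-0.42,0, 0,0,0,0,0,-0.52,0, 0,0,0,0.1,0,-0.6,0, 0,0,0,0.22,0,-0.6,0, 0,0,0,0.22,0,-0.6,0, 0,0,0,0.22,0,-0.6,0]'
cat > arch.py <<'E'
from h import *
import sys
v=optics.get_image('wrist');save(v,sys.argv[1]+'.png')
W=cloud(v).reshape(-1,3);c=v['image'].reshape(-1,3).astype(int)
m=(W[:,2]>.054)&(W[:,2]<.066)&(c[:,0]-c[:,2]>60)&(W[:,0]>.6)&(W[:,1]<.1)&(W[:,1]>-.25)
r=rect(trim(W[m]));print('arch',*r)
yw=r[2];a=np.radians(yw)
for i in(1,0,-1):
    s=r[0]/1000+.046*i*np.array([-np.sin(a),np.cos(a)]);print(np.round(s,4))
    plan((s[0],s[1],.215,yw),(s[0],s[1],.0715,yw))
E
python3 arch.py w2
```

```text
t: 4.32
tool_pos: [0.5807, -0.0956, 0.2466]
tool_rot: [-3.138, -0.103, 0.006]
contact_force: [-0.3, 0.3, -0.6]
opening: 0.0143
grip_force: 60.5
arch [687.9 -94.4] [ 92.3 136.1] 6.5 60.1 1842
[ 0.6827 -0.0487]
now [ 0.5807 -0.0957  0.247 ] yaw 3.75 F [-0.4  0.3 -0.9] open 0.0146 t 4.4
[-0.003, 0.006, -0.092] [0.3499, -0.1341, 0.106]
[-0.003, 0.006, -0.092] [0.3513, -0.1334, 0.5843]
[ 0.6879 -0.0944]
now [ 0.5807 -0.0957  0.247 ] yaw 3.75 F [-0.4  0.3 -0.9] open 0.0146 t 4.4
[-0.003, 0.006, -0.092] [0.3572, 0.0191, 0.1057]
[-0.003, 0.006, -0.092] [0.3587, 0.0197, 0.584]
[ 0.6931 -0.1401]
now [ 0.5807 -0.0957  0.247 ] yaw 3.75 F [-0.4  0.3 -0.9] open 0.0146 t 4.4
[-0.003, 0.006, -0.092] [0.3646, 0.1722, 0.1055]
[-0.003, 0.006, -0.092] [0.366, 0.1729, 0.5838]
```

View pics/w2.png

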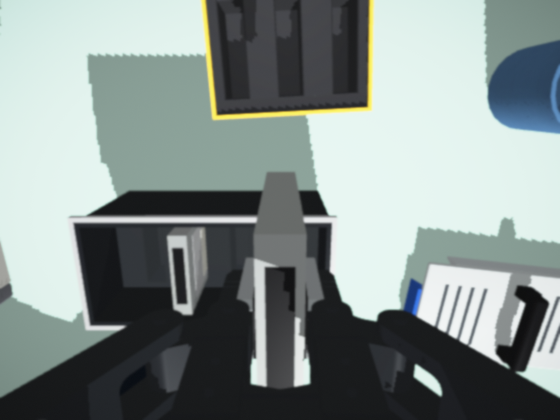

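```bash
python3 -m pendant '[0,0,-0.09,0.2,0.09,0.1,0, 0,0,-0.09,0.391,0.172,0.15,0, 0,0,-0.09,0.391,0.172,0.3,0, 0,0,-0.09,0.391,0.172,0.36,0, 0,0.0,-0.09,0.391,0.172,0.36,0, 0,0.003,-0.09,0.391,0.172,0.43,0, 0,0.003,-0.09,0.391,0.172,0.48,0, 0,0.003,-0.09,0.391,0.172,0.48,0]'
```

```text
t: 5.38
tool_pos: [0.701, -0.1394, 0.1027]
tool_rot: [-3.135, -0.177, 0.003]
contact_force: [1.1, -0.2, -1.9]
opening: 0.0143
grip_force: 60.6
```

```bash
python3 - <<'E'
from h import *
plan((.7009,-.1392,.0715,6.6))
E
```

```text
now [ 0.701  -0.1394  0.1027] yaw 6.46 F [ 1.1 -0.2 -1.9] open 0.0143 t 5.4
[-0.002, 0.003, -0.005] [-0.0, -0.0007, 0.1041]
```

```bash
python3 -m pendant '[0,0,0,0,0,0.05,0, 0,0,0,0,0,0.09,0, 0,0,0,0,0,0.103,0, 0,0,0,0,0,0.103,0, 0,0,0,0,0,0.103,0.33, 0,0,0,0,0,0.103,0.33,0,0,0,0,0,0.103,0.33]'
python3 -m pendant '[0,0,0,0,0,-0.1,0.33, 0,0,0,0,0,-0.3,0.33, 0,0,0,-0.15,0,-0.48,0.33, 0,0,0,-0.35,0,-0.48,0.33, 0,0,0,-0.35,0,-0.48,0.33, 0,0,0,-0.35,0,-0.48,0.33]'
python3 - <<'E'
from h import *
plan((.5107,-.0168,.18,3.8),(.5107,-.0168,.0695,3.8))
v=optics.get_image('wrist');np.savez('w3.npz',**v)
W=cloud(v)
m=(W[...,0]>.6)&(W[...,2]>.08)&(W[...,2]<.14)&(W[...,1]>-.25)&(W[...,1]<0)
print(rect(trim(W[m])), np.percentile(W[m][:,2],[5,50,95]))
E
```

```text
t: 6.25
tool_pos: [0.703, -0.1401, 0.0747]
tool_rot: [3.136, 0.177, 0.005]
contact_force: [0.4, -0.4, 0.0]
opening: 0.0282
grip_force: 0.0
t: 7.0
tool_pos: [0.5981, -0.1519, 0.2182]
tool_rot: [3.136, 0.176, 0.005]
contact_force: [0.3, 0.9, 0.4]
opening: 0.028
grip_force: 0.0
now [ 0.5981 -0.1519  0.2182] yaw 6.43 F [0.3 0.9 0.4] open 0.028 t 7.0
[0.001, -0.006, 0.088] [-0.2393, -0.4801, 0.1263]
[0.001, -0.006, 0.088] [-0.2404, -0.4803, 0.4946]
(array([ 698.1, -138.2]), array([15.1, 58.9]), -84.0, 114.8, 2540) [0.11343532 0.11483603 0.1161945 ]
```

```bash
python3 -m pendant '[0,0,0.088,-0.1,-0.2,0,0.33, 0,0,0.088,-0.239,-0.4,0,0.33, 0,-0.005,0.088,-0.239,-0.48,0.12,0.33, 0,-0.005,0.088,-0.239,-0.48,0.2,0.33, 0,-0.005,0.088,-0.24,-0.48,0.3,0.33, 0,-0.005,0.088,-0.24,-0.48,0.4,0.33, 0,-0.005,0.088,-0.24,-0.48,0.46,0.33, 0,-0.005,0.088,-0.24,-0.48,0.495,0.33, 0,-0.005,0.088,-0.24,-0.48,0.495,0.33, 0,-0.005,0.088,-0.24,-0.48,0.495,0.33]'
python3 -m pendant '[0,0,0,0,0,0,0, 0,0,0,0,0,0,0, 0,0,0,0,0,0,0, 0,0,0,0,0,0,0]'
python3 -m pendant '[0,0,0,0,0,-0.1,0, 0,0,0,0,0,-0.25,0, 0,0,0,0,0,-0.42,0, 0,0,0,0,0,-0.52,0, 0,0,0,0.1,0.1,-0.6,0, 0,0,0,0.15,0.2,-0.6,0, 0,0,0,0.15,0.2,-0.6,0, 0,0,0,0.15,0.2,-0.6,0]'
python3 arch.py w4
```

```text
t: 8.3
tool_pos: [0.5114, -0.0169, 0.0702]
tool_rot: [3.139, 0.104, 0.002]
contact_force: [0.2, -0.7, 0.1]
opening: 0.0282
grip_force: 0.0
t: 8.8
tool_pos: [0.5115, -0.0171, 0.0704]
tool_rot: [3.139, 0.104, 0.002]
contact_force: [-0.4, -0.1, 5.8]
opening: 0.0141
grip_force: 58.9
t: 9.8
tool_pos: [0.5586, -0.0731, 0.2475]
tool_rot: [-3.139, -0.104, 0.006]
contact_force: [0.4, 0.3, -1.9]
opening: 0.0143
grip_force: 59.8
arch [677.5 -95.8] [ 71.1 136.5] 6.7 60.2 1365
[ 0.6721 -0.0501]
now [ 0.5586 -0.0728  0.2478] yaw 3.83 F [-0.2  0.2 -1.7] open 0.0146 t 9.8
[-0.002, 0.006, -0.096] [0.383, -0.0501, 0.1082]
[-0.002, 0.006, -0.096] [0.3845, -0.0496, 0.5865]
[ 0.6775 -0.0958]
now [ 0.5586 -0.0728  0.2478] yaw 3.83 F [-0.2  0.2 -1.7] open 0.0146 t 9.8
[-0.002, 0.006, -0.096] [0.3907, 0.103, 0.108]
[-0.002, 0.006, -0.096] [0.3922, 0.1036, 0.5863]
[ 0.6829 -0.1415]
now [ 0.5586 -0.0728  0.2478] yaw 3.83 F [-0.2  0.2 -1.7] open 0.0146 t 9.8
[-0.002, 0.006, -0.096] [0.3984, 0.2562, 0.1078]
[-0.002, 0.006, -0.096] [0.3998, 0.2567, 0.5861]
```

```bash
python3 -m pendant '[0,0,-0.09,0.2,0.05,0.1,0, 0,0,-0.09,0.4,0.1,0.15,0, 0,0,-0.095,0.452,0.1,0.3,0, 0,0.003,-0.095,0.452,0.1,0.36,0, 0,0.003,-0.095,0.452,0.1,0.36,0, 0,0.003,-0.095,0.452,0.1,0.43,0, 0,0.003,-0.095,0.452,0.1,0.48,0, 0,0.003,-0.095,0.452,0.1,0.52,0, 0,0.003,-0.095,0.452,0.1,0.52,0]'
python3 - <<'E'
from h import *
plan((.6956,-.0936,.0725,6.7))
E
```

```text
t: 10.98
tool_pos: [0.6955, -0.0943, 0.0911]
tool_rot: [-3.135, -0.182, 0.003]
contact_force: [0.6, -0.4, -1.8]
opening: 0.0144
grip_force: 59.8
now [ 0.6955 -0.0943  0.0911] yaw 6.66 F [ 0.6 -0.4 -1.8] open 0.0144 t 11.0
[-0.002, 0.004, -0.001] [0.0008, -0.0023, 0.062]
```

```bash
python3 -m pendant '[0,0,0,0,-0.001,0.03,0, 0,0,0,0,-0.002,0.061,0, 0,0,0,0,-0.002,0.061,0,0,0,0,0,-0.002,0.061,0.33, 0,0,0,0,-0.002,0.061,0.33,0,0,0,0,-0.002,0.061,0.33, 0,0,0,0,-0.002,-0.05,0.33, 0,0,0,0,-0.002,-0.2,0.33, 0,0,0,0,-0.002,-0.4,0.33, 0,0,0,-0.2,-0.15,-0.5,0.33, 0,0,0,-0.35,-0.3,-0.5,0.33, 0,0,0,-0.35,-0.3,-0.5,0.33]'
python3 - <<'E'
from h import *
v=optics.get_image('wrist')
W=cloud(v)
m=(W[...,0]>.6)&(W[...,2]>.08)&(W[...,2]<.14)&(W[...,1]>-.25)&(W[...,1]<0)
print(rect(trim(W[m])), np.percentile(W[m][:,2],[5,50,95]))
plan((.41,.30,.28,6))
E
```

```text
t: 12.48
tool_pos: [0.5799, -0.0157, 0.2436]
tool_rot: [-3.136, -0.185, -0.003]
contact_force: [0.7, 0.3, 0.4]
opening: 0.0279
grip_force: 0.0
(array([ 700.2, -114.5]), array([62.9, 71.9]), -83.5, 113.8, 8148) [0.08464592 0.11384139 0.11603561]
now [ 0.5797 -0.0152  0.2436] yaw 6.77 F [0.9 1.9 0.5] open 0.028 t 12.5
[-0.001, -0.002, 0.026] [-0.4376, -1.1102, -0.1211]
```

```bash
python3 -m pendant '[0,0,0,-0.1,-0.2,-0.12,0.33, 0,0,0.02,-0.2,-0.4,-0.12,0.33, 0,0,0.02,-0.3,-0.6,-0.12,0.33, 0,0,0.02,-0.4,-0.8,-0.12,0.33, 0,0,0.026,-0.43,-1,-0.12,0.33, 0,0,0.026,-0.43,-1,-0.12,0.33, 0,0,0.026,-0.43,-1,-0.12,0.33, 0,0,0.026,-0.43,-1,-0.12,0.33]'
cat > dock.py <<'E'
from h import *
import sys
v=optics.get_image('wrist');save(v,sys.argv[1]+'.png')
W=cloud(v).reshape(-1,3);c=v['image'].reshape(-1,3).astype(int)
for col,f in {'blue':c[:,2]-c[:,0]>50,'orange':c[:,0]-c[:,2]>50}.items():
    Q=W[f&(W[:,2]>.118)&(W[:,2]<.135)&(W[:,1]>.18)&(W[:,0]<.58)]
    if len(Q)<50: continue
    o=np.argsort(Q[:,1])
    for i in np.split(o,np.where(np.diff(Q[o,1])>.01)[0]+1):
        if len(i)>50: print(col,*rect(trim(Q[i])))
plan()
E
python3 dock.py w5
```

```text
t: 13.52
tool_pos: [0.4197, 0.2651, 0.2786]
tool_rot: [3.137, 0.16, 0.001]
contact_force: [0.1, -0.0, -0.1]
opening: 0.0283
grip_force: 0.0
blue [483.7 245.9] [15.2 69.2] -84.2 126.4 1146
blue [474.9 329.1] [15.2 70.3] -83.9 126.3 1245
blue [466.  412.7] [16.7 69.4] -84.1 126.1 1636
orange [479.  287.5] [14.9 70.1] -84.2 126.5 1213
now [0.4197 0.2649 0.2786] yaw 5.79 F [ 0.8 -0.5 -0.3] open 0.0284 t 13.6
```

View pics/w5.png

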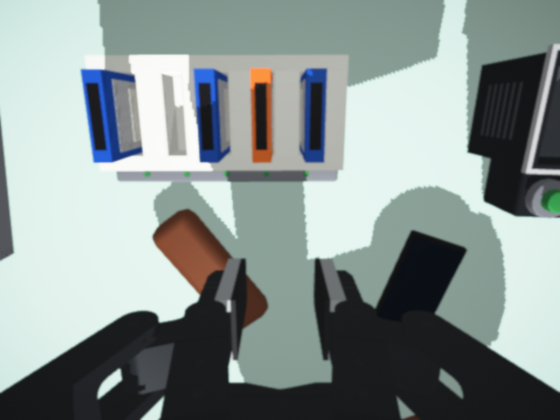

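```bash
python3 - <<'E'
from h import *
plan((.479,.2875,.20,6),(.479,.2875,.0835,6))
E
```

```text
now [0.4197 0.2649 0.2786] yaw 5.79 F [ 0.8 -0.5 -0.3] open 0.0284 t 13.6
[0.001, -0.001, -0.007] [0.2041, -0.0553, 0.2621]
[0.001, -0.001, -0.007] [0.2039, -0.0555, 0.6505]
```

```bash
python3 -m pendant '[0,0,0,0.2,-0.055,0,0.33, 0,0,-0.007,0.204,-0.055,0.2,0.33, 0,0,-0.007,0.204,-0.055,0.33,0.33, 0,0,-0.007,0.204,-0.055,0.45,0.33, 0,0,-0.007,0.204,-0.055,0.55,0.33, 0,0,-0.007,0.204,-0.055,0.62,0.33, 0,0,-0.007,0.204,-0.055,0.65,0.33, 0,0,-0.007,0.204,-0.055,0.65,0.33, 0,0,-0.007,0.204,-0.055,0.65,0, 0,0,-0.007,0.204,-0.055,0.65,0, 0,0,-0.007,0.204,-0.055,0.65,0, 0,0,-0.007,0.204,-0.055,0.65,0]'
python3 -m pendant '[0,0,0,0,0,-0.1,0, 0,0,0,0,0,-0.25,0, 0,0,0,0,0,-0.42,0, 0,0,0,0,0.05,-0.55,0, 0,0,0,0.1,0.2,-0.58,0, 0,0,0,0.15,0.4,-0.58,0, 0,0,0,0.2,0.6,-0.58,0, 0,0,0,0.25,0.8,-0.58,0, 0,0,0,0.3,1,-0.58,0,0,0,0,0.3,1,-0.58,0, 0,0,0,0.3,1,-0.58,0]'
python3 arch.py w6
```

```text
t: 15.08
tool_pos: [0.4793, 0.288, 0.0848]
tool_rot: [3.136, 0.167, 0.005]
contact_force: [1.9, -3.3, 5.9]
opening: 0.0145
grip_force: 59.3
t: 16.45
tool_pos: [0.5987, 0.0001, 0.2563]
tool_rot: [-3.135, -0.166, 0.003]
contact_force: [0.4, -0.4, -1.4]
opening: 0.0142
grip_force: 59.5
arch [695.9 -93.5] [108.3 136.6] 6.8 60.1 2402
[ 0.6905 -0.0478]
now [0.5987 0.0007 0.2567] yaw 6.14 F [ 0.1 -0.5 -2. ] open 0.0144 t 16.5
[-0.003, 0.002, -0.022] [0.2869, 0.1937, 0.1383]
[-0.003, 0.002, -0.022] [0.2875, 0.1944, 0.6166]
[ 0.6959 -0.0935]
now [0.5987 0.0007 0.2567] yaw 6.14 F [ 0.1 -0.5 -2. ] open 0.0144 t 16.5
[-0.003, 0.002, -0.022] [0.2887, 0.347, 0.1381]
[-0.003, 0.002, -0.022] [0.2893, 0.3477, 0.6164]
[ 0.7013 -0.1392]
now [0.5987 0.0007 0.2567] yaw 6.14 F [ 0.1 -0.5 -2. ] open 0.0144 t 16.5
[-0.003, 0.002, -0.022] [0.2905, 0.5004, 0.1379]
[-0.003, 0.002, -0.022] [0.291, 0.501, 0.6162]
```

```bash
python3 -m pendant '[0,0,-0.02,0.15,0.1,0.1,0, 0,0,-0.022,0.287,0.194,0.15,0, 0,0,-0.022,0.287,0.194,0.3,0, 0,0.002,-0.022,0.287,0.194,0.39,0, 0,0.002,-0.022,0.287,0.194,0.39,0, 0,0.002,-0.022,0.287,0.194,0.46,0, 0,0.002,-0.022,0.287,0.194,0.52,0, 0,0.002,-0.022,0.287,0.194,0.57,0,  0,0.002,-0.022,0.287,0.194,0.61,0, 0,0.002,-0.022,0.287,0.194,0.61,0, 0,0.002,-0.022,0.287,0.194,0.61,0]'
```

```text
t: 17.88
tool_pos: [0.6914, -0.0492, 0.075]
tool_rot: [-3.136, -0.185, -0.003]
contact_force: [0.4, -0.3, -1.3]
opening: 0.0143
grip_force: 59.5
```

```bash
python3 -m pendant '[0,0,0,0,0,0.006,0, 0,0,0,0,0,0.006,0, 0,0,0,0,0,0.006,0.33, 0,0,0,0,0,0.006,0.33,0,0,0,0,0,0.006,0.33, 0,0,0,0,0,-0.1,0.33, 0,0,0,0,0,-0.25,0.33, 0,0,0,0,0,-0.42,0.33, 0,0,0,-0.2,-0.1,-0.55,0.33, 0,0,0,-0.4,-0.2,-0.55,0.33, 0,0,0,-0.4,-0.2,-0.55,0.33, 0,0,0,-0.4,-0.2,-0.55,0.33]'
python3 - <<'E'
from h import *
v=optics.get_image('wrist')
W=cloud(v)
m=(W[...,0]>.6)&(W[...,2]>.10)&(W[...,2]<.14)&(W[...,1]>-.25)&(W[...,1]<0)
Q=W[m]
for y0 in(-.048,-.094,-.139):
  q=Q[abs(Q[:,1]-y0)<.018];print(len(q),np.median(q[:,2]),np.percentile(q[:,2],[5,95]))
plan((.4837,.2459,.24,6),(.4837,.2459,.083,6))
E
```

```text
t: 19.38
tool_pos: [0.5642, -0.0032, 0.2404]
tool_rot: [3.136, 0.186, 0.005]
contact_force: [-0.3, 0.1, 0.1]
opening: 0.0284
grip_force: 0.0
2180 0.11468483339523258 [0.10492605 0.11616833]
2476 0.11453267812189208 [0.10262857 0.11621857]
2691 0.11437802548900766 [0.10237263 0.11614703]
now [ 0.5649 -0.0036  0.2402] yaw 6.77 F [-0.3  0.3  0.2] open 0.0287 t 19.4
[0.001, -0.006, 0.026] [-0.1708, -0.8577, -0.0003]
[0.001, -0.006, 0.026] [-0.1723, -0.858, 0.523]
```

```bash
python3 -m pendant '[0,0,0.02,-0.04,-0.2,0,0.33, 0,0,0.026,-0.08,-0.4,0,0.33, 0,0,0.026,-0.12,-0.6,0,0.33, 0,0,0.026,-0.16,-0.8,0,0.33, 0,0,0.026,-0.172,-0.858,0.0,0.33, 0,-0.005,0.026,-0.172,-0.858,0.1,0.33, 0,-0.005,0.026,-0.172,-0.858,0.2,0.33, 0,-0.005,0.026,-0.172,-0.858,0.32,0.33, 0,-0.005,0.026,-0.172,-0.858,0.42,0.33, 0,-0.005,0.026,-0.172,-0.858,0.49,0.33, 0,-0.005,0.026,-0.172,-0.858,0.522,0.33, 0,-0.005,0.026,-0.172,-0.858,0.522,0.33]'
python3 -m pendant '[0,0,0,0,0,0,0, 0,0,0,0,0,0,0, 0,0,0,0,0,0,0,0,0,0,0,0,0,0, 0,0,0,0,0,-0.1,0, 0,0,0,0,0,-0.25,0, 0,0,0,0,0,-0.42,0, 0,0,0,0,0.0,-0.5,0,0,0,0,0,0.2,-0.5,0, 0,0,0,0,0.3,-0.5,0, 0,0,0,0,0.3,-0.5,0,0,0,0,0,0.3,-0.5,0]'
python3 - <<'E'
from h import *
plan((.5135,-.0587,.2,3.8),(.5135,-.0587,.068,3.8))
E
```

```text
t: 20.92
tool_pos: [0.4839, 0.2454, 0.0824]
tool_rot: [3.137, 0.162, -0.003]
contact_force: [-0.8, -0.2, 1.1]
opening: 0.0283
grip_force: 0.0
t: 22.42
tool_pos: [0.4927, 0.1569, 0.2325]
tool_rot: [-3.137, -0.164, 0.003]
contact_force: [0.0, 0.4, -1.4]
opening: 0.0142
grip_force: 60.0
now [0.4927 0.1569 0.2325] yaw 5.98 F [ 0.   0.4 -1.4] open 0.0142 t 22.4
[-0.001, 0.004, 0.073] [-0.0056, 0.7222, 0.1079]
[-0.001, 0.004, 0.073] [-0.0048, 0.7225, 0.5479]
```

```bash
python3 -m pendant '[0,0,0.03,0,0.2,0,0, 0,0,0.073,0,0.4,0,0, 0,0,0.073,-0.005,0.6,0,0, 0,0.004,0.073,-0.005,0.722,0,0, 0,0.004,0.073,-0.005,0.722,0.1,0, 0,0.004,0.073,-0.005,0.722,0.2,0,0,0.004,0.073,-0.005,0.722,0.3,0, 0,0.004,0.073,-0.005,0.722,0.35,0,0,0.004,0.073,-0.005,0.722,0.35,0,0,0.004,0.073,-0.005,0.722,0.35,0]'
python3 - <<'E'
from h import *
plan((.5135,-.0587,.068,3.8))
E
```

```text
t: 23.68
tool_pos: [0.515, -0.0591, 0.1294]
tool_rot: [3.139, 0.104, 0.005]
contact_force: [-0.3, -0.5, -1.0]
opening: 0.0143
grip_force: 60.0
now [ 0.515  -0.0591  0.1294] yaw 3.81 F [-0.3 -0.5 -1. ] open 0.0143 t 23.7
[0.001, -0.006, 0.0] [-0.0056, -0.0018, 0.2047]
```

```bash
python3 -m pendant '[0,-0.005,0,-0.004,-0.002,0.01,0, 0,-0.005,0,-0.005,-0.002,0.04,0, 0,-0.005,0,-0.005,-0.002,0.07,0, 0,-0.005,0,-0.005,-0.002,0.1,0, 0,-0.005,0,-0.005,-0.002,0.1,0]'
```

```text
t: 24.3
tool_pos: [0.5127, -0.0586, 0.0971]
tool_rot: [-3.14, -0.103, 0.001]
contact_force: [3.5, 0.6, -2.4]
opening: 0.0146
grip_force: 59.9
```

```bash
python3 -m pendant '[0,0,0,0.003,0,0.03,0, 0,0,0,0.003,0,0.06,0, 0,0,0,0.003,0,0.085,0, 0,0,0,0.003,0,0.097,0,0,0,0,0.003,0,0.097,0]'
```

```text
t: 24.92
tool_pos: [0.5136, -0.0586, 0.07]
tool_rot: [-3.14, -0.104, 0.003]
contact_force: [-1.9, 0.1, 6.3]
opening: 0.0143
grip_force: 61.0
```

```bash
python3 -m pendant '[0,0,0,0,0,0,0.33, 0,0,0,0,0,0,0.33, 0,0,0,0,0,0,0.33, 0,0,0,0,0,-0.1,0.33, 0,0,0,0,0,-0.25,0.33, 0,0,0,-0.1,-0.02,-0.42,0.33, 0,0,0,-0.25,-0.1,-0.55,0.33, 0,0,0,-0.25,-0.1,-0.55,0.33,0,0,0,-0.25,-0.1,-0.55,0.33]'
cat > box.py <<'E'
from h import *
import sys
v=optics.get_image('wrist');save(v,sys.argv[1]+'.png');W=cloud(v).reshape(-1,3);c=v['image'].reshape(-1,3).astype(int)
Q=W[(c[:,2]-c[:,0]>50)&(W[:,2]>.09)&(W[:,2]<.15)&(W[:,1]<.08)&(W[:,0]<.6)&(W[:,0]>.45)]
for y0 in(.0252,-.0167,-.0587,-.1005):
  q=Q[abs(Q[:,1]-y0)<.018]
  if len(q)>50: print(y0,*rect(q),np.percentile(q[:,2],[5,95]))
E
python3 box.py w7; python3 - <<'E'
from h import *
plan((.4749,.3291,.24,6),(.4749,.3291,.083,6))
E
```

```text
t: 26.05
tool_pos: [0.4367, -0.0336, 0.2335]
tool_rot: [3.14, 0.104, -0.002]
contact_force: [-0.2, -0.3, -0.3]
opening: 0.0282
grip_force: 0.0
-0.0587 [512.5 -57. ] [15.6 70.2] -86.2 112.4 1771 [0.10559106 0.11370523]
now [ 0.4365 -0.0336  0.2324] yaw 3.77 F [-0.7  0.1 -1.4] open 0.0283 t 26.1
[-0.001, 0.007, -0.074] [0.2073, -1.1981, -0.0253]
[-0.001, 0.007, -0.074] [0.2093, -1.1978, 0.4981]
```

```bash
python3 -m pendant '[0,0,0,0,-0.2,0,0.33, 0,0,-0.03,0.05,-0.4,0,0.33, 0,0,-0.06,0.1,-0.6,0,0.33, 0,0,-0.07,0.15,-0.8,0,0.33, 0,0,-0.074,0.2,-1,0,0.33, 0,0,-0.074,0.2,-1,0,0.33]'
python3 - <<'E'
from h import *
plan((.4749,.3291,.083,6))
E
```

```text
t: 26.85
tool_pos: [0.4764, 0.2727, 0.23]
tool_rot: [3.135, 0.172, -0.012]
contact_force: [0.1, -0.5, 0.2]
opening: 0.0283
grip_force: 0.0
now [0.4764 0.2727 0.23  ] yaw 6.28 F [ 0.1 -0.5  0.2] open 0.0283 t 26.9
[0.002, 0.015, 0.009] [0.0194, -0.188, 0.4897]
```

```bash
python3 -m pendant '[0,0,0,0.01,-0.185,0,0.33, 0,0,0,0.012,-0.19,0,0.33,0,0,0,0.012,-0.19,0,0.33]'
python3 - <<'E'
from h import *
plan((.4749,.3291,.083,6))
E
```

```text
t: 27.22
tool_pos: [0.4744, 0.3257, 0.232]
tool_rot: [3.135, 0.163, -0.007]
contact_force: [-0.2, -0.5, -0.6]
opening: 0.0281
grip_force: 0.0
now [0.4744 0.3257 0.232 ] yaw 5.97 F [-0.2 -0.5 -0.6] open 0.0281 t 27.2
[0.004, 0.009, -0.001] [0.0049, -0.0119, 0.4965]
```

```bash
python3 -m pendant '[0,0,0,0.003,-0.008,0.1,0.33, 0,0,0,0.003,-0.008,0.2,0.33, 0,0,0,0.003,-0.008,0.3,0.33, 0,0.004,0,0.003,-0.008,0.4,0.33, 0,0.004,0,0.003,-0.008,0.46,0.33,0,0.004,0,0.003,-0.008,0.495,0.33,0,0.004,0,0.003,-0.008,0.495,0.33,0,0.004,0,0.003,-0.008,0.495,0.33]'
python3 - <<'E'
from h import *
plan((.4749,.3291,.083,6))
E
```

```text
t: 28.22
tool_pos: [0.4758, 0.3296, 0.0867]
tool_rot: [-3.136, -0.164, -0.004]
contact_force: [-0.1, -0.4, -0.5]
opening: 0.0281
grip_force: 0.0
now [0.4758 0.3296 0.0867] yaw 6.0 F [-0.1 -0.4 -0.5] open 0.0281 t 28.2
[-0.002, -0.005, -0.0] [-0.0031, 0.0013, 0.0123]
```

```bash
python3 -m pendant '[0,0,0,0,0,0,0, 0,0,0,0,0,0,0, 0,0,0,0,0,0,0,0,0,0,0,0,0,0, 0,0,0,0,0,-0.1,0, 0,0,0,0,0,-0.25,0, 0,0,0,0,0,-0.42,0, 0,0,0,0,0.0,-0.5,0,0,0,0,0,0.2,-0.5,0, 0,0,0,0,0.4,-0.5,0, 0,0,0.035,0,0.6,-0.5,0,0,0,0.07,0,0.7,-0.5,0]'
python3 -m pendant '[0,0,0,0,0.2,0,0, 0,0,0,0,0.35,0,0, 0,0,0,0,0.4,0,0,0,0,0,0,0.4,0,0]'
python3 - <<'E'
from h import *
plan((.5116,-.0167,.12,3.8))
E
```

```text
t: 29.72
tool_pos: [0.4963, 0.1181, 0.2345]
tool_rot: [-3.14, -0.103, 0.001]
contact_force: [0.5, 1.2, -1.2]
opening: 0.0138
grip_force: 59.5
t: 30.22
tool_pos: [0.5047, 0.0005, 0.2348]
tool_rot: [-3.139, -0.105, 0.001]
contact_force: [0.4, 1.4, -1.6]
opening: 0.0142
grip_force: 59.4
now [5.047e-01 5.000e-04 2.348e-01] yaw 3.82 F [ 0.4  1.4 -1.6] open 0.0142 t 30.2
[-0.002, 0.001, 0.001] [0.0193, 0.0592, 0.3825]
```

```bash
python3 -m pendant '[0,0,0,0.019,0.059,0.05,0, 0,0,0,0.019,0.059,0.15,0, 0,0,0,0.019,0.059,0.25,0, 0,0,0,0.019,0.059,0.33,0, 0,0,0,0.019,0.059,0.36,0, 0,0,0,0.019,0.059,0.36,0, 0,0,0,0.019,0.059,0.36,0]'
python3 - <<'E'
from h import *
plan((.5116,-.0167,.0735,3.8))
E
```

```text
t: 31.1
tool_pos: [0.5128, -0.0166, 0.1285]
tool_rot: [3.139, 0.108, 0.004]
contact_force: [-0.0, 0.9, -0.9]
opening: 0.0143
grip_force: 59.3
now [ 0.5128 -0.0166  0.1285] yaw 3.92 F [-0.   0.9 -0.9] open 0.0143 t 31.1
[0.001, -0.005, 0.004] [-0.0043, -0.0, 0.1835]
```

```bash
python3 -m pendant '[0,-0.003,0.003,-0.003,0,0.03,0, 0,-0.003,0.003,-0.003,0,0.06,0, 0,-0.003,0.003,-0.003,0,0.09,0, 0,-0.003,0.003,-0.003,0,0.12,0, 0,-0.003,0.003,-0.003,0,0.15,0, 0,-0.003,0.003,-0.003,0,0.17,0, 0,-0.003,0.003,-0.003,0,0.18,0, 0,-0.003,0.003,-0.003,0,0.18,0]'
```

```text
t: 32.1
tool_pos: [0.5112, -0.0167, 0.0735]
tool_rot: [3.14, 0.104, -0.001]
contact_force: [-0.4, 0.6, -1.0]
opening: 0.0141
grip_force: 59.4
```

```bash
python3 -m pendant '[0,0,0,0,0,0.005,0, 0,0,0,0,0,0.005,0, 0,0,0,0,0,0.005,0.33, 0,0,0,0,0,0.005,0.33, 0,0,0,0,0,0.005,0.33, 0,0,0,0,0,-0.1,0.33, 0,0,0,0,0,-0.25,0.33, 0,0,0,-0.1,-0.02,-0.42,0.33, 0,0,0,-0.25,-0.1,-0.55,0.33, 0,0,0,-0.25,-0.1,-0.55,0.33,0,0,0,-0.25,-0.1,-0.55,0.33]'
python3 box.py w8; python3 - <<'E'
from h import *
plan((.466,.4127,.24,6))
E
```

```text
t: 33.48
tool_pos: [0.4343, 0.0083, 0.238]
tool_rot: [3.14, 0.105, -0.001]
contact_force: [0.6, -1.2, -0.7]
opening: 0.0282
grip_force: 0.0
-0.0167 [510.6 -15.2] [15.2 69.5] -86.3 112.4 1669 [0.10612639 0.11372446]
-0.0587 [512.4 -57.1] [15.8 70.2] -86.5 112.2 2057 [0.09938369 0.11372475]
now [0.4341 0.0082 0.237 ] yaw 3.8 F [ 0.3 -0.5  0.4] open 0.028 t 33.5
[-0.001, 0.006, -0.073] [0.1955, -1.3384, -0.0101]
```

```bash
python3 -m pendant '[0,0,0,0,-0.2,0,0.33, 0,0,-0.03,0.05,-0.4,0,0.33, 0,0,-0.06,0.1,-0.6,0,0.33, 0,0,-0.07,0.15,-0.8,0,0.33, 0,0,-0.073,0.19,-1,0,0.33]'
python3 -m pendant '[0,0,0,0,-0.2,0,0.33,0,0,0,0,-0.33,0,0.33,0,0,0,0,-0.33,0,0.33,0,0,0,0,-0.33,0,0.33,0,0,0,0,-0.33,0,0.33]'
python3 dock.py w9
python3 - <<'E'
from h import *
plan((.466,.4127,.083,6))
E
```

```text
t: 34.15
tool_pos: [0.4714, 0.3131, 0.2351]
tool_rot: [3.135, 0.164, -0.008]
contact_force: [1.1, -0.5, 0.2]
opening: 0.028
grip_force: 0.0
t: 34.78
tool_pos: [0.4613, 0.4086, 0.2374]
tool_rot: [3.136, 0.162, -0.004]
contact_force: [0.4, -0.0, -0.2]
opening: 0.0282
grip_force: 0.0
blue [466.  412.8] [14.7 70.3] -83.9 126.4 1327
now [0.4614 0.4087 0.2379] yaw 5.9 F [-0.1 -0.1 -0.6] open 0.0278 t 34.8
now [0.4614 0.4087 0.2379] yaw 5.9 F [-0.1 -0.1 -0.6] open 0.0278 t 34.8
[0.001, 0.003, -0.003] [0.0176, -0.0119, 0.5163]
```

```bash
python3 -m pendant '[0,0,0,0.015,-0.012,0.1,0.33, 0,0,0,0.015,-0.012,0.2,0.33, 0,0,0,0.015,-0.012,0.3,0.33, 0,0.002,0,0.015,-0.012,0.4,0.33, 0,0.002,0,0.015,-0.012,0.47,0.33,0,0.002,0,0.015,-0.012,0.516,0.33,0,0.002,0,0.015,-0.012,0.516,0.33,0,0.002,0,0.015,-0.012,0.516,0.33]'
python3 - <<'E'
from h import *
plan((.466,.4127,.083,6))
E
python3 -m pendant '[0,0,0,0,0,0,0, 0,0,0,0,0,0,0, 0,0,0,0,0,0,0,0,0,0,0,0,0,0, 0,0,0,0,0,-0.1,0, 0,0,0,0,0,-0.25,0, 0,0,0,0,0,-0.42,0, 0,0,0,0,0.0,-0.5,0,0,0,0,0,0.2,-0.5,0, 0,0,0,0,0.4,-0.5,0, 0,0,0.035,0,0.6,-0.5,0,0,0,0.07,0,0.8,-0.5,0]'
python3 -m pendant '[0,0,0,0,0.2,0,0, 0,0,0,0,0.4,0,0, 0,0,0,0,0.45,0,0,0,0,0,0,0.45,0,0,0,0,0,0,0.45,0,0]'
python3 - <<'E'
from h import *
plan((.508,.0252,.12,3.8))
E
```

```text
t: 35.83
tool_pos: [0.4657, 0.4144, 0.0849]
tool_rot: [-3.136, -0.164, -0.003]
contact_force: [-0.4, -0.3, 0.4]
opening: 0.0283
grip_force: 0.0
now [0.4657 0.4144 0.0849] yaw 6.0 F [-0.4 -0.3  0.4] open 0.0283 t 35.8
[-0.002, -0.004, -0.0] [0.0005, 0.0058, 0.0064]
t: 37.33
tool_pos: [0.4897, 0.174, 0.2333]
tool_rot: [-3.138, -0.107, -0.001]
contact_force: [0.8, -0.3, -1.6]
opening: 0.0144
grip_force: 59.2
t: 37.95
tool_pos: [0.4991, 0.0419, 0.2334]
tool_rot: [-3.139, -0.109, 0.0]
contact_force: [-0.2, 0.0, -1.6]
opening: 0.0142
grip_force: 59.6
now [0.4991 0.0419 0.2334] yaw 3.99 F [-0.2  0.  -1.6] open 0.0142 t 38.0
[-0.002, 0.0, 0.006] [0.0257, 0.0581, 0.3779]
```

```bash
python3 -m pendant '[0,0,0.006,0.022,0.058,0.05,0, 0,0,0.006,0.022,0.058,0.15,0, 0,0,0.006,0.022,0.058,0.25,0, 0,0,0.006,0.022,0.058,0.33,0, 0,0,0.006,0.022,0.058,0.36,0, 0,0,0.006,0.022,0.058,0.36,0, 0,0,0.006,0.022,0.058,0.36,0]'
python3 - <<'E'
from h import *
plan((.5077,.0252,.072,3.8))
E
```

```text
t: 38.83
tool_pos: [0.5078, 0.0236, 0.1268]
tool_rot: [3.14, 0.102, 0.003]
contact_force: [-0.3, 0.7, -1.5]
opening: 0.0141
grip_force: 59.5
now [0.5078 0.0236 0.1268] yaw 3.74 F [-0.3  0.7 -1.5] open 0.0141 t 38.8
[0.001, -0.004, -0.002] [-0.0005, -0.0053, 0.1827]
```

```bash
python3 -m pendant '[0,0,0,0,-0.004,0.03,0, 0,-0.003,0,0,-0.005,0.06,0, 0,-0.003,0,0,-0.005,0.09,0, 0,-0.003,0,0,-0.005,0.12,0, 0,-0.003,0,0,-0.005,0.15,0, 0,-0.003,0,0,-0.005,0.17,0, 0,-0.003,0,0,-0.005,0.182,0, 0,-0.003,0,0,-0.005,0.182,0]'
python3 -m pendant '[0,0,0,0,0,0.003,0, 0,0,0,0,0,0.003,0, 0,0,0,0,0,0.003,0.33, 0,0,0,0,0,0.003,0.33, 0,0,0,0,0,0.003,0.33, 0,0,0,0,0,-0.1,0.33, 0,0,0,0,0,-0.25,0.33, 0,0,0,-0.1,0.02,-0.42,0.33, 0,0,0,-0.25,0.1,-0.55,0.33, 0,0,0,-0.25,0.15,-0.55,0.33,0,0,0,-0.25,0.15,-0.55,0.33]'
python3 box.py w10; python3 - <<'E'
from h import *
plan((.39,-.33,.27,3.8))
E
```

```text
t: 39.83
tool_pos: [0.5071, 0.0251, 0.0712]
tool_rot: [3.14, 0.102, -0.002]
contact_force: [-0.7, 0.1, -0.8]
opening: 0.0142
grip_force: 59.6
t: 41.2
tool_pos: [0.4352, -0.0252, 0.2356]
tool_rot: [-3.14, -0.099, 0.002]
contact_force: [0.6, 0.3, 0.2]
opening: 0.0279
grip_force: 0.0
0.0252 [507.9  26.6] [15.4 69.9] -86.3 112.3 1940 [0.09837489 0.11370379]
-0.0167 [510.6 -15.2] [15.3 69.9] -86.2 112.5 1607 [0.09583603 0.1138479 ]
-0.0587 [512.6 -57. ] [15.6 70. ] -86.1 112.4 1795 [0.10299986 0.11380538]
now [ 0.4349 -0.0247  0.2345] yaw 3.66 F [ 0.2  0.1 -1.3] open 0.0278 t 41.2
[-0.002, 0.007, -0.005] [-0.2149, 1.006, -0.1187]
```

All three copies are home. On to the cover.

```bash
python3 -m pendant '[0,0,0,-0.05,0.2,-0.11,0.5, 0,0,0,-0.1,0.4,-0.11,0.5, 0,0,0,-0.15,0.6,-0.11,0.5, 0,0,0,-0.2,0.8,-0.11,0.5, 0,0,0,-0.21,1,-0.11,0.5, 0,0,0,-0.21,1,-0.11,0.5, 0,0,0,-0.21,1,-0.11,0.5, 0,0,0,-0.21,1,-0.11,0.5]'
cat > lid.py <<'E'
from h import *
import sys
v=optics.get_image('wrist');save(v,sys.argv[1]+'.png');W=cloud(v).reshape(-1,3);c=v['image'].reshape(-1,3).astype(int)
b=(W[:,1]<-.2)&(W[:,0]<.56)&(W[:,0]>.3)
m=b&(W[:,2]>.020)&(W[:,2]<.036)&(c.min(1)>90)
print('plate',*rect(trim(W[m])))
m=b&(W[:,2]>.05)&(W[:,2]<.068)
print('bar',*rect(trim(W[m])))
plan()
E
python3 lid.py w11
```

```text
t: 42.25
tool_pos: [0.3923, -0.3267, 0.2682]
tool_rot: [-3.138, -0.105, 0.004]
contact_force: [0.3, 0.3, 0.3]
opening: 0.043
grip_force: 0.0
plate [ 442.6 -428.3] [132.5 363.4] 2.8 28.4 23231
bar [ 439.2 -358.7] [16.1 85.6] 87.0 59.9 1620
now [ 0.3923 -0.3267  0.2686] yaw 3.84 F [ 0.5 -0.2 -0.4] open 0.0427 t 42.3
```

View pics/w11.png

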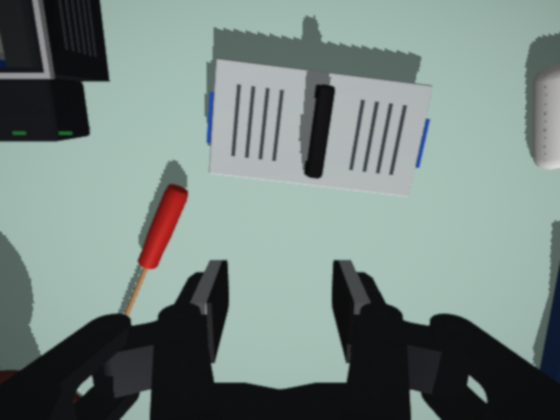

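```bash
sed -i 's/b=(W\[:,1\]<-.2)/b=(W[:,1]<-.2)\&(W[:,1]>-.49)/' lid.py; python3 lid.py w12; python3 - <<'E'
from h import *
plan((.4392,-.3587,.12,-3.0),(.4392,-.3587,.0355,-3.0))
E
```

```text
plate [ 439.3 -358. ] [113.1 219.6] -3.0 28.4 21074
bar [ 439.3 -358.8] [16.2 85.8] 87.0 59.9 1616
now [ 0.3923 -0.3269  0.269 ] yaw 3.84 F [ 0.  -0.4  0.1] open 0.0426 t 42.4
now [ 0.3923 -0.3269  0.269 ] yaw 3.84 F [ 0.  -0.4  0.1] open 0.0426 t 42.4
[-0.0, 0.003, 0.228] [0.1496, 0.1165, 0.4964]
[-0.0, 0.003, 0.228] [0.1501, 0.1166, 0.778]
```

```bash
python3 -m pendant '[0,0,0.1,0.1,0.1,0.1,0.5, 0,0,0.228,0.147,0.116,0.25,0.5, 0,0,0.228,0.147,0.116,0.4,0.5, 0,0,0.228,0.147,0.116,0.5,0.5, 0,0,0.228,0.147,0.116,0.6,0.5, 0,0.003,0.228,0.147,0.116,0.67,0.5,0,0.003,0.228,0.147,0.116,0.72,0.5,0,0.003,0.228,0.147,0.116,0.75,0.5,0,0.003,0.228,0.147,0.116,0.765,0.5,0,0.003,0.228,0.147,0.116,0.765,0.5]'
python3 - <<'E'
from h import *
plan((.4392,-.3585,.0355,-3.0))
E
```

```text
t: 43.6
tool_pos: [0.4379, -0.3601, 0.0399]
tool_rot: [3.14, -0.085, 0.0]
contact_force: [-0.1, 0.1, 0.7]
opening: 0.0426
grip_force: 0.0
now [ 0.4379 -0.3601  0.0399] yaw -3.11 F [-0.1  0.1  0.7] open 0.0426 t 43.6
[0.001, -0.001, -0.004] [0.004, -0.0057, 0.0146]
```

```bash
python3 -m pendant '[0,0,0,0.004,-0.005,0.01,0.5, 0,0,0,0.004,-0.005,0.012,0.5, 0,0,0,0.004,-0.005,0.012,0, 0,0,0,0.004,-0.005,0.012,0, 0,0,0,0.004,-0.005,0.012,0, 0,0,0,0.004,-0.005,0.012,0,0,0,0,0.004,-0.005,0.012,0]' 100
python3 -m pendant '[0,0,0,0,0,-0.1,0, 0,0,0,0,0,-0.2,0, 0,0,0,0,0,-0.35,0, 0,0,0,0,0,-0.5,0, 0,0,0,0,0,-0.63,0, 0,0,0,0,0,-0.63,0,0,0,0,0,0,-0.63,0]'
python3 - <<'E'
from h import *
plan((.512,-.0377,.23,3.8))
E
```

```text
t: 44.48
tool_pos: [0.4393, -0.3589, 0.0365]
tool_rot: [3.14, -0.086, 0.001]
contact_force: [-1.0, 0.4, 4.6]
opening: 0.0139
grip_force: 98.5
t: 45.35
tool_pos: [0.4382, -0.3576, 0.2222]
tool_rot: [-3.138, 0.085, 0.004]
contact_force: [-0.7, 0.4, -3.1]
opening: 0.0139
grip_force: 98.2
now [ 0.4382 -0.3576  0.2222] yaw -3.12 F [-0.7  0.4 -3.1] open 0.0139 t 45.4
[-0.006, 0.005, -0.231] [0.1876, -1.0782, -0.0234]
```

```bash
python3 -m pendant '[0,0,0,0,-0.1,-0.02,0, 0,0,-0.05,0,-0.25,-0.02,0, 0,0,-0.1,0.04,-0.4,-0.02,0, 0,0,-0.14,0.08,-0.55,-0.02,0, 0,0,-0.18,0.12,-0.7,-0.02,0, 0,0,-0.23,0.16,-0.85,-0.02,0, 0,0,-0.23,0.185,-0.95,-0.02,0,0,0,-0.23,0.185,-1,-0.02,0,0,0,-0.23,0.185,-1,-0.02,0,0,0,-0.23,0.185,-1,-0.02,0]'
python3 - <<'E'
from h import *
plan((.512,-.0377,.19,3.8))
v=optics.get_image('side');save(v,'s1.png')
E
```

```text
t: 46.6
tool_pos: [0.5102, -0.0629, 0.2302]
tool_rot: [3.14, 0.102, -0.002]
contact_force: [-0.3, -0.5, -2.6]
opening: 0.0144
grip_force: 98.3
now [ 0.5102 -0.0629  0.2302] yaw 3.72 F [-0.3 -0.5 -2.6] open 0.0144 t 46.6
[0.0, 0.002, -0.003] [0.0115, -0.0834, 0.134]
```

View pics/s1.png

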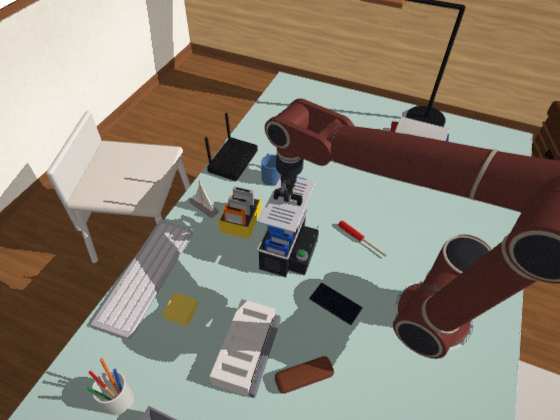

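```bash
python3 -m pendant '[0,0,-0.003,0.01,-0.083,0.0,0, 0,0,-0.003,0.01,-0.083,0.1,0, 0,0,-0.003,0.01,-0.083,0.2,0, 0,0,-0.003,0.01,-0.083,0.23,0,0,0,-0.003,0.01,-0.083,0.23,0,0,0,-0.003,0.01,-0.083,0.23,0]'
python3 - <<'E'
from h import *
plan((.512,-.0377,.138,3.8))
v=optics.get_image('wrist');save(v,'w13.png')
E
```

```text
t: 47.4
tool_pos: [0.5131, -0.0375, 0.1637]
tool_rot: [3.139, 0.105, 0.004]
contact_force: [0.5, 0.9, -2.2]
opening: 0.0139
grip_force: 98.3
now [ 0.5131 -0.0375  0.1637] yaw 3.84 F [ 0.5  0.9 -2.2] open 0.0139 t 47.4
[0.001, -0.005, 0.001] [-0.0038, 0.0004, 0.0855]
```

View pics/w13.png

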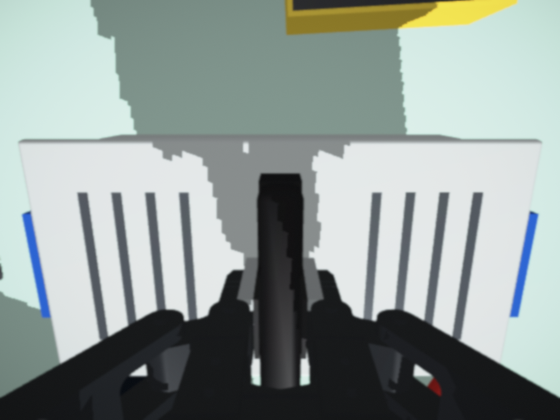

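```bash
python3 -m pendant '[0,-0.003,0,-0.004,0,0.02,0, 0,-0.003,0,-0.004,0,0.04,0, 0,-0.003,0,-0.004,0,0.06,0, 0,-0.003,0,-0.004,0,0.08,0,0,-0.003,0,-0.004,0,0.085,0,0,-0.003,0,-0.004,0,0.085,0]'
```

```text
t: 48.2
tool_pos: [0.5115, -0.0374, 0.1377]
tool_rot: [3.139, 0.106, -0.001]
contact_force: [-2.1, -0.2, 5.4]
opening: 0.0143
grip_force: 99.3
```

```bash
python3 -m pendant '[0,0,0,0,0,0.01,0, 0,0,0,0,0,0.02,0, 0,0,0,0,0,0.027,0, 0,0,0,0,0,0.034,0, 0,0,0,0,0,0.038,0, 0,0,0,0,0,0.038,0]'
```

```text
t: 48.95
tool_pos: [0.5123, -0.0379, 0.1265]
tool_rot: [3.138, 0.105, 0.003]
contact_force: [0.9, -4.2, 7.5]
opening: 0.014
grip_force: 100.1
```

```bash
python3 -m pendant '[0,0,0,0,0,0.004,0, 0,0,0,0,0,0.006,0, 0,0,0,0,0,0.006,0]'
python3 -m pendant '[0,0,0,0,0,0,0, 0,0,0,0,0,0,0.5, 0,0,0,0,0,0,0.5,0,0,0,0,0,0,0.5, 0,0,0,0,0,-0.1,0.5, 0,0,0,0,0,-0.25,0.5, 0,0,0,-0.2,0,-0.4,0.5, 0,0,0,-0.4,-0.1,-0.45,0.3, 0,0,0,-0.4,-0.1,-0.45,0,0,0,0,-0.4,-0.1,-0.45,0]'
python3 - <<'E'
from h import *
v=optics.get_image('wrist');save(v,'w14.png');W=cloud(v).reshape(-1,3);c=v['image'].reshape(-1,3).astype(int)
a=np.radians(3.8);e=np.array([[np.cos(a),np.sin(a)],[-np.sin(a),np.cos(a)]])
L=(W[:,:2]-[.512,-.0377])@e.T
k=(abs(L[:,0])<.07)&(abs(L[:,1])<.13)
m=k&(W[:,2]>.105)&(W[:,2]<.14)&(c.min(1)>80)&(abs(L[:,0])<.05)
Q=trim(W[k&(W[:,2]>.112)&(W[:,2]<.14)&(c.min(1)>80)]);print('plate',*rect(Q))
A=np.c_[L[m],np.ones(m.sum())];print('plane',np.linalg.lstsq(A,W[m][:,2],rcond=None)[0])
for s in(1,-1):
  q=W[m&(s*L[:,1]>.08)][:,2];print(s,np.median(q))
m=(c[:,1]-c[:,0]>40)&(W[:,2]>.07)&(W[:,2]<.1)&(W[:,0]<.47);r=rect(trim(W[m]));print('btn',*r)
plan((*(r[0]/1000),.12,3.8),(*(r[0]/1000),.074,3.8))
E
```

```text
t: 49.32
tool_pos: [0.5123, -0.0379, 0.1265]
tool_rot: [3.138, 0.106, 0.002]
contact_force: [-3.9, -3.7, 14.1]
opening: 0.0139
grip_force: 100.9
t: 50.58
tool_pos: [0.3891, -0.0149, 0.2589]
tool_rot: [3.139, 0.107, 0.001]
contact_force: [0.7, 0.1, 0.0]
opening: -0.0004
grip_force: 0.0
plate [493.2 -37.9] [ 73.6 221.7] 3.9 118.5 31172
plane [ 0.0010907  -0.00043783  0.1185536 ]
1 0.11843199790576574
-1 0.11849402972068052
btn [429.2   6.7] [20.5 21.1] 74.5 86.1 506
now [ 0.3894 -0.0151  0.2583] yaw 3.89 F [ 0.4 -0.8 -0.5] open 0.0002 t 50.6
[0.0, 0.001, 0.003] [0.1376, -0.0636, 0.461]
[0.0, 0.001, 0.003] [0.1377, -0.0636, 0.6143]
```

View pics/w14.png

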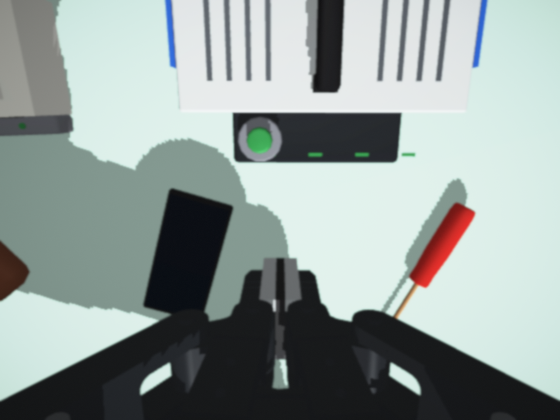

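```bash
python3 -m pendant '[0,0,0,0.06,-0.04,0.1,0, 0,0,0,0.117,-0.08,0.25,0, 0,0,0,0.117,-0.08,0.4,0, 0,0,0,0.117,-0.08,0.5,0, 0,0,0,0.117,-0.08,0.55,0, 0,0,0,0.117,-0.08,0.56,0, 0,0,0,0.117,-0.08,0.56,0]'
python3 - <<'E'
from h import *
plan((.423,.0117,.080,3.8))
E
```

```text
t: 51.5
tool_pos: [0.4234, 0.0109, 0.0913]
tool_rot: [3.14, 0.106, -0.0]
contact_force: [-0.4, -0.0, 0.4]
opening: 0.0002
grip_force: 0.0
now [0.4234 0.0109 0.0913] yaw 3.86 F [-0.4 -0.   0.4] open 0.0002 t 51.5
[0.0, 0.0, 0.002] [-0.001, -0.0027, 0.0378]
```

```bash
python3 -m pendant '[0,0,0,0,0,0.01,0, 0,0,0,0,0,0.02,0, 0,0,0,0,0,0.03,0, 0,0,0,0,0,0.037,0, 0,0,0,0,0,0.037,0]'
```

```text
t: 52.12
tool_pos: [0.4233, 0.011, 0.0801]
tool_rot: [3.139, 0.106, 0.0]
contact_force: [0.5, 0.9, 4.6]
opening: 0.0002
grip_force: 2.4
```

```bash
python3 -m pendant '[0,0,0,0,0,0.008,0, 0,0,0,0,0,0.014,0, 0,0,0,0,0,0.017,0, 0,0,0,0,0,0.017,0]'
```

```text
t: 52.62
tool_pos: [0.4236, 0.011, 0.0795]
tool_rot: [3.139, 0.107, -0.004]
contact_force: [-14.8, 1.6, 32.9]
opening: 0.0001
grip_force: 16.4
```

```bash
python3 -m pendant '[0,0,0,0,0,-0.05,0, 0,0,0,0,0,-0.2,0, 0,0,0,-0.05,0,-0.4,0, 0,0,0,-0.15,0,-0.6,0, 0,0,0,-0.15,0,-0.6,0, 0,0,0,-0.15,0,-0.6,0]'
python3 - <<'E'
from h import *
v=optics.get_image('wrist');W=cloud(v).reshape(-1,3);c=v['image'].reshape(-1,3).astype(int)
a=np.radians(3.8);e=np.array([[np.cos(a),np.sin(a)],[-np.sin(a),np.cos(a)]])
L=(W[:,:2]-[.512,-.0377])@e.T
for s in(1,-1):
  q=W[(abs(L[:,0])<.05)&(W[:,2]>.1)&(c.min(1)>80)&(s*L[:,1]>.08)&(s*L[:,1]<.12)][:,2];print(s,np.median(q))
m=(c[:,1]-c[:,0]>40)&(W[:,2]>.07)&(W[:,2]<.1)&(W[:,0]<.47);print('btn',*rect(trim(W[m])))
v=optics.get_image('scene');save(v,'s2.png')
E
```

```text
t: 53.38
tool_pos: [0.3775, 0.0081, 0.2537]
tool_rot: [-3.14, -0.106, 0.003]
contact_force: [0.7, -0.3, -0.7]
opening: 0.0001
grip_force: 0.0
1 0.11844109055084687
-1 0.11852357738118281
btn [429.    6.7] [20.5 21. ] -85.9 86.2 539
```

View pics/s2.png

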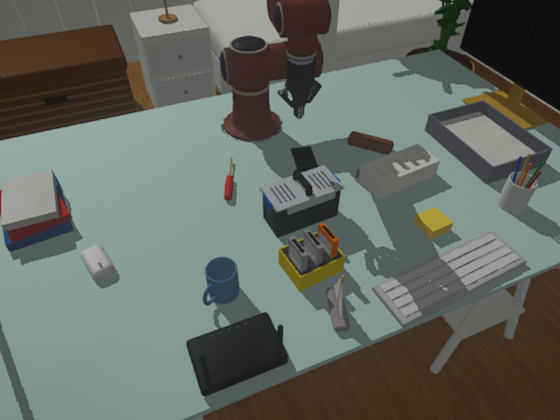

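```bash
python3 -c "
from station import ctrl
print(ctrl.finish_job())"
```

```text
the job is handed in; nothing more can be done
None
```

The job is handed in: both old grey drives and the orange original are down in the archive case, the three blue copies are home in the box, the cover sits level at its seated height, and the power button was pressed to its stop, all in about 54 s; I judged the clips from that height, not from a joint reading, and the hand-in gave no verdict.

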